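# Refit the filter guard of a nail-dust collector

## Robot

A 6-joint arm with a two-finger parallel gripper is mounted at the origin on the work surface. World frame = base frame: x ahead of the robot, y to its left, z up, the work surface at z = 0. Lengths are in mm, angles in rad, forces in N, time in s.
With the tool pointing down it reaches from about 325 to 850 mm from the base axis. Payload 4.4 kg.
Tool frame: the origin (TCP) lies on the centre line of the jaws, within the pads' length; the fingertips stand 25 mm ahead of it and the grasp point (between the pads) lies 6 mm ahead of it (r.tip_reach is the distance from the TCP to the fingertips, in mm); z points along the fingers, y is the line along which they close (so a half turn about z gives the same grasp; the last joint's range is limited). The gripper opens to 94 mm and grips with 3 to 60 N. Pads are 16 mm wide; open, the fingers measure 119 mm over their backs; the gripper's body (75 mm by 177 mm) begins 78 mm behind the grasp point.
Start: joints at [-1.401, 0.207, 1.542, -0, 1.393, -0.15], TCP at [180.754, -545.853, 230.447] pointing down, gripper open.
Joint ranges: [-2.73, 2.73], [-0.86, 2.22], [0.23, 2.46], [-1.11, 4.25], [0.08, 2.63], [-2.82, 2.82]. Speed limits (rad/s): [2.79, 2.79, 3.14, 3.14, 3.14, 3.14].

## Interface

Orientations are given as [roll, pitch, yaw] about the fixed x, y, z axes, in that order (R = Rz(yaw) Ry(pitch) Rx(roll)).
In Python, from station import r, viewer, workorder gives the robot as it stands. The module is installed in compiled form; this text tells all that it offers.
- The arm moves only by the tool servo_tool, never from a script. Its argument "steps" is a list of rows, each an object with "offset": the shift along the world's x, y, z in units of 30 mm (1.0 is 30 mm), a list of three; "dr": the turn, a rotation vector about the world's x, y, z in units of 6 degrees (1.0 is 6 degrees), a list of three. In form: [{"offset": [x, y, z], "dr": [wx, wy, wz]}, ...]. A call has 1 to 12 rows; each row is the pose to reach, as a shift and turn from the pose commanded when the call began; what a row does not reach only later rows make up. A row lasts 1/12 s, in which the tool goes at most 41.7 mm and 7.16 degrees, less where a joint would pass 70% of its speed; a pose out of reach is approached as far as the arm can. A call with a gripper value outside its range is refused whole. "claw" is the gripper's target within -1 to 1 (fully open at 1, half-way at 0, shut at -1), set as the call begins (left out, the last holds). The fingers move at their own pace and stop on an object; "squeeze" is the grip in N (left out, the last holds). Time passes only in rows, so rows that repeat a pose let the fingers close. It gives the time, the measured TCP pose, the force, the opening and the grip force at its end, in the units of the state.
- r.get_state(): the state, without advancing time (a new reading comes with each control period).
- viewer.read_camera(name): name is "side" or "top"; returns a dict with "color" (420x560x3 uint8, red, green, blue), "z_map" (420x560 float32, mm along the optical axis (not along the pixel's ray), 0 where there is no reading), "intrinsics" (3x3 intrinsics, pixels), "R" (3x3) and "t" (3): a world point X has camera coordinates R X + t. Camera axes: x right, y down, z forward; pixel columns grow to the right and rows downward; lengths in mm; the calibration is good to about 2 mm. A picture is of the moment at which its call begins.
- workorder.finish_job(): hands the job in; it is judged then, once.
The state is a dict: "time": time; "joints": joint angles; "dq": joint speeds; "joint_torque": joint torques, N m; "tcp_pos": TCP position; "tool_rot": TCP orientation; "wrist_force": force on the tool from outside, world axes, zero at the start; "wrist_torque": the same for the moment, N m; "width": opening from 0.0 (shut) to 1.0 (fully open); "grasp_force": force on a finger pad.
Only numpy, scipy, OpenCV 4.12 (cv2) and the standard library are available. Lean on these libraries where they do the work, as an engineer would, in place of code of your own. Each camera call takes 0.05 s, during which the arm holds its last target. There are 200 camera calls.

## Task

The filter of the nail-dust collector has just been changed. With a fingertip, push the steel guard's front lip until the guard is fully home under the loose thumbscrew; then turn the thumbscrew clockwise (seen from above) by pushing its wings round, stroke after stroke, until it is screwed fully down. Push lightly, never pinching or forcing the guard or the thumbscrew, and leave everything else on the table and on the collector where it is.

Things in the scene. Friction and masses are not known exactly. Their poses are not given: they have to be found in the camera images.
- collector: white nail-dust collector, fixed to the table, 250 mm deep (x) by 310 wide (y); origin on the table under its centre; x points from the filter bay in front (robot side) to the raised fan housing behind; turned up to 0.35 rad. Its deck, 59.5 mm high, spans x=-122 to +42 mm; hand rests on it at y=+-99 to +-149 mm are 63 mm high
- guard (a joint): how far the guard stands drawn out from its place, in m: 0 is fully home (a firm stop, its fork astride the screw), positive is drawn out along the collector's -x; at the start 0.012 to 0.028. It slides between guide rails (64 mm high, at y=+-94 mm) against about 1.5 N of friction and stays where it is left
- guard_lip (a point): middle of the front (-x) face of the upturned lip at the guard's front edge, 70 mm above the table; when home at x=-98 mm in the collector's frame. The lip is a steel strip 3 mm thick, 120 mm wide along y, from 61 to 79 mm above the table; free space in front of it. The guard's flat grille is 2.5 mm thick, its top 62.5 mm above the table
- thumbscrew (a joint): angle of the thumbscrew in rad: 0 is screwed fully down (firm stop, flange on the guard), positive is unscrewed, counted counter-clockwise seen from above, so clockwise turning lowers it; at the start 5 to 9. Turning takes about 0.05 N m (2 N at a wing), it stays where it is left; each turn lowers it 2 mm
- screw_axis (a point): fixed point of the collector on the thumbscrew's vertical axis, at x=+4 mm, y=0 in the collector's frame, 62.5 mm above the table, level with the guard's top; same axes as the collector
- screw_head (a point): mid-height of the wings on the axis; turns with the screw; 84 mm above the table when tight. Black screw: hub 20 mm across, 24 mm high, on a 24 mm flange; two wings along this point's +y and -y, to 33 mm from the axis, 7 mm thick (9 at the round tip), 72 to 100 mm above the table when tight (3 mm more when loose). When tight they lie along the collector's y
- gel_pot: bystander: small cream pot with a gold lid, 38 mm across, 24 mm high, standing on the collector's left (+y) hand rest; origin under it
- buffer: bystander: pink buffing block 24 x 60 x 22 mm lying on top of the fan housing near its right (-y) end; origin under it
- polish_red: bystander: red nail-polish bottle with black cap, 29 mm across, 70 mm high, standing on the table beside the collector; origin under it
- polish_nude: bystander: beige nail-polish bottle with black cap, 29 mm across, 70 mm high, standing on the table beside the collector; origin under it
- dropper: bystander: pink dropper bottle with black rubber top, 29 mm across, 85 mm high, standing on the table beside the collector; origin under it
- nail_file: bystander: grey nail file 178 x 20 x 4.5 mm, flat on the table to the right of the collector; origin under its middle
- bead_dish: bystander: shallow gold dish of beads, 80 mm across, 14 mm high, on the table to the left of the collector; origin under it
- housing_face (a point): middle of the top edge of the fan housing's upright front face, at x=+42 mm, y=0 in the collector's frame, 98 mm above the table; the face spans the full width, 38 mm behind the screw's axis, so fingers work at the screw from its front and sides. The housing is 98 mm high; a dial on top reaches 106 mm

How it is judged:
By the outcome, as a careful person would: the job done as asked, in the order asked, and still so for the second after the job is handed in, with the robot touching nothing.
It also fails if it takes over 64 s, if anything falls off the work surface, if the arm or the gripper's body presses on something with over 40 N, if the wrist force passes 120 N, or if a joint passes its speed limit or range.

## Working session

There is one attempt and no reset: what is moved stays moved. The work goes in short steps, Python scripts to look and compute and a tool call to move; the robot and the scene stay as the last step left them, time stands still between calls to the robot, and variables do not carry over. Pictures are saved under pics/ and viewed, at most 10 in all, crops included, and the job is handed in when it is done.

Besides the shell and the picture viewer there is one more tool, called after "Emit:" as name(argument=value, ...), one argument or row to a line, values as JSON. servo_tool: Moves the arm, as the interface text tells. Its arguments: {"type":"object","properties":{"steps":{"type":"array"},"claw":{"type":"number"},"squeeze":{"type":"number"}},"required":["steps"]}

```bash
mkdir -p pics; cat > h.py <<'E'
import numpy as np, cv2
from station import r, viewer, workorder
def cam(n):
    c=viewer.read_camera(n); c['K']=np.array(c['intrinsics']);c['R']=np.array(c['R']);c['t']=np.array(c['t']);return c
def pt(c,u,v):
    z=c['z_map'][int(round(v)),int(round(u))]
    return c['R'].T@(np.linalg.inv(c['K'])@[u*z,v*z,z]-c['t'])
def onz(c,u,v,h):
    d=c['R'].T@np.linalg.inv(c['K'])@[u,v,1]; o=-c['R'].T@c['t']; return o+d*(h-o[2])/d[2]
def proj(c,X):
    p=c['K']@(c['R']@np.array(X)+c['t']); return p[:2]/p[2]
def cloud(c):
    v,u=np.mgrid[:420,:560]; z=c['z_map']; P=np.stack([u*z,v*z,z],-1)@np.linalg.inv(c['K']).T
    return (P-c['t'])@c['R']
E
python3 - <<'E'
from h import *
ims=[]
for n in('top','side'):
    c=cam(n); np.savez('pics/'+n+'0',**c); cv2.imwrite(f'pics/{n}0.png',cv2.resize(c['color'][:,:,::-1],(784,588),interpolation=cv2.INTER_CUBIC)); print(n,-c['R'].T@c['t'],c['R'][2])
print(r.get_state())
E
```

```text
top [ 410.4195997   -17.27566171 1357.39682363] [ 0.13029433  0.00831956 -0.99144045]
side [438.40413762 943.80672833 760.80935234] [ 0.1165533  -0.81931282 -0.56137495]
{'time': 0.1, 'joints': array([-1.40150872e+00,  2.07314250e-01,  1.54279600e+00, -1.77041480e-05,
        1.39352048e+00, -1.50508388e-01]), 'dq': array([-8.18202887e-04, -1.55339880e-03, -3.49089382e-03,  7.09056878e-05,
       -1.56704090e-03,  1.67618365e-03]), 'joint_torque': array([-1.15282082e-04, -3.71863854e+01, -2.82293665e+01,  6.99965190e-02,
        3.11120006e-02, -5.28494547e-05]), 'tcp_pos': array([ 180.62780557, -545.17546152,  229.42570584]), 'tool_rot': array([-3.13957500e+00, -2.88367676e-04,  3.19798842e-01]), 'wrist_force': array([ 0.02531779, -0.42441716, -1.04709755]), 'wrist_torque': array([ 0.02610525, -0.01056052,  0.01530937]), 'grasp_force': 0.0, 'width': 1.0013932542758783}
```

View pics/top0.png

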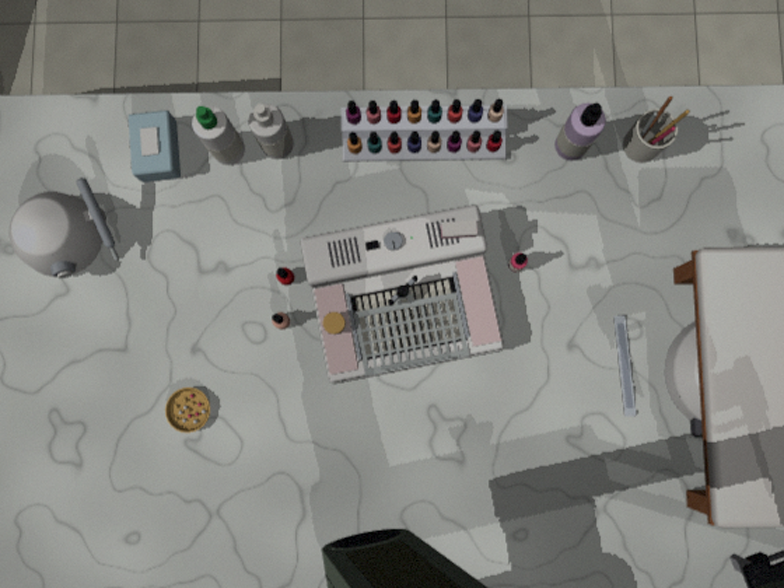

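View pics/side0.png

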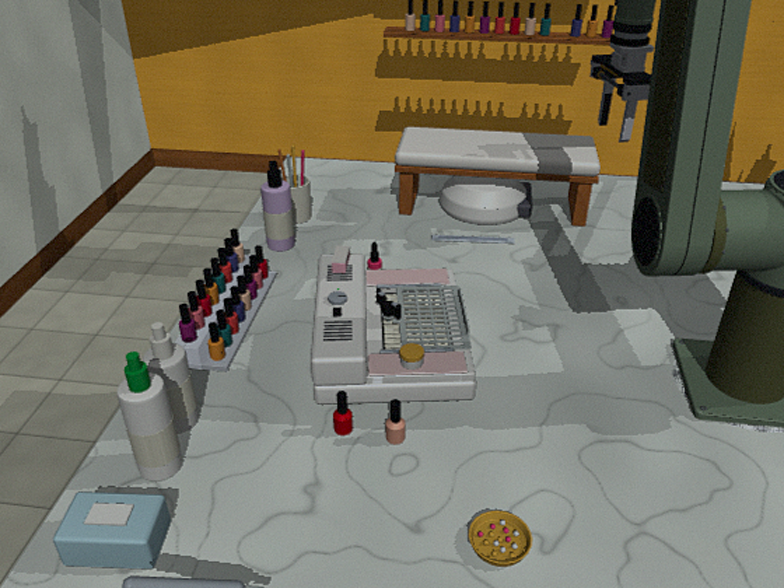

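The top view shows the collector with its corners near (303,238), (478,206), (502,350) and (330,380), and the screw at about (402,292), all in enlarged pixels. In the side view the screw is at about (388,303). Next I'll fit the collector's pose and enlarge the screw.

```bash
cat > m.py <<'E'
from h import *
def fit(c):
    P=cloud(c); m=(c['z_map']>0)&(P[...,2]>50)&(P[...,2]<104)&(abs(P[...,0]-520)<170)&(abs(P[...,1])<175)
    m=cv2.morphologyEx(m.astype(np.uint8),cv2.MORPH_OPEN,np.ones((9,9)))
    n,l,s,_=cv2.connectedComponentsWithStats(m); m=l==1+np.argmax(s[1:,4])
    return P,m
if __name__=='__main__':
    c=dict(np.load('pics/top0.npz')); P,m=fit(c)
    Q=P[m][:,:2].astype(np.float32); print(cv2.minAreaRect(Q))
    # housing face edge
    h=m&(P[...,2]>90); print('housing',cv2.minAreaRect(P[h][:,:2].astype(np.float32)),np.median(P[h][:,2]))
    for u,v in [(402,292),(414,279),(391,303),(335,323),(462,228)]: print(u,v,pt(c,u/1.4,v/1.4))
    cr=c['color'][175:280,220:360,::-1]; cv2.imwrite('pics/c1.png',cv2.resize(cr,None,fx=5.6,fy=5.6,interpolation=cv2.INTER_CUBIC))
    c=dict(np.load('pics/side0.npz')); P,m=fit(c)
    h=m&(P[...,2]>90); print('side housing',cv2.minAreaRect(P[h][:,:2].astype(np.float32)),np.median(P[h][:,2])); print(cv2.minAreaRect(P[m][:,:2].astype(np.float32)))
    cr=c['color'][170:290,215:345,::-1]; cv2.imwrite('pics/c2.png',cv2.resize(cr,None,fx=5,fy=5,interpolation=cv2.INTER_CUBIC))
E
python3 m.py
```

```text
((579.5614013671875, -17.727996826171875), (249.62852478027344, 305.09552001953125), 10.506681442260742)
housing ((634.984375, -7.4384918212890625), (168.17178344726562, 292.3968811035156), 18.00521469116211) 98.22837130484632
402 292 [580.93593816 -19.55781907  86.99944379]
414 279 [600.07741912 -39.77193939 105.54581377]
391 303 [560.76357058  -0.99554274 101.08764555]
335 323 [529.74613136  93.67657571  86.19702319]
462 228 [ 683.17423398 -120.586035    117.48964344]
side housing ((651.2597045898438, 4.9814605712890625), (159.53182983398438, 298.52789306640625), 24.081600189208984) 98.46129598592422
((578.0570068359375, -13.691116333007812), (249.4226837158203, 310.1531677246094), 10.300899505615234)
```

View pics/c1.png

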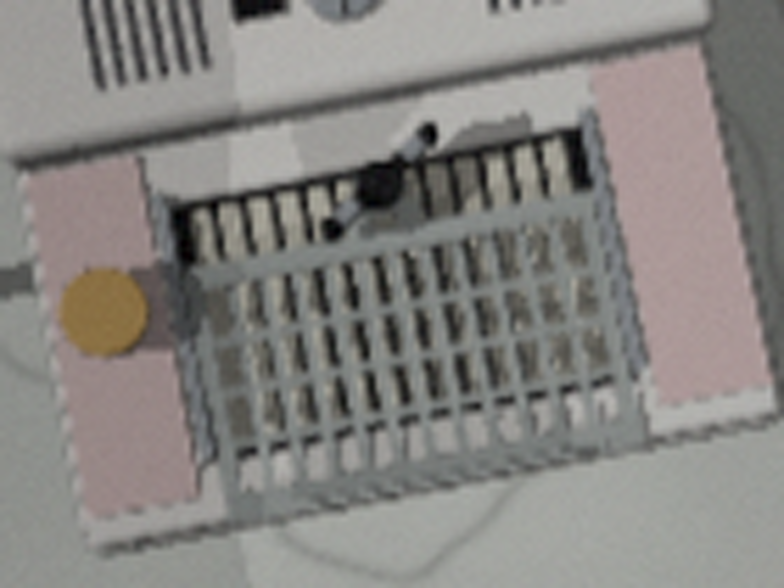

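View pics/c2.png

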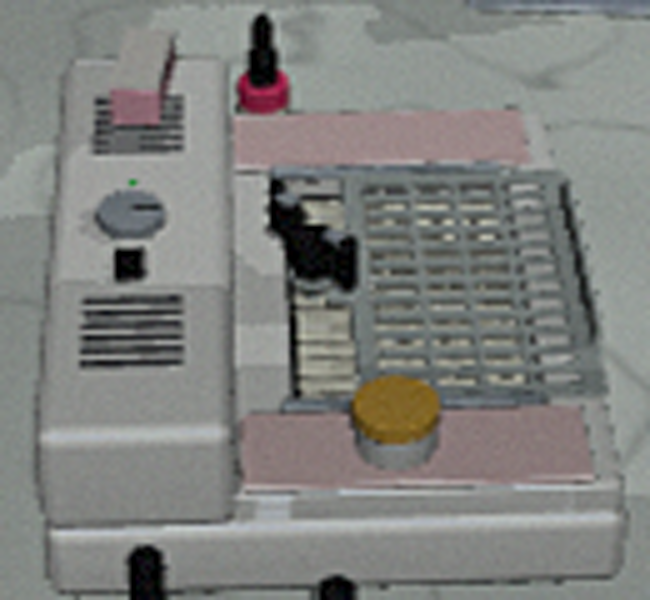

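The enlarged top crop shows the hub at (378,185) and the wing tips at (429,132) and (331,228). The lip runs along the grille's front edge, from about (225,520) to (645,445). The wings sit about 35° counter-clockwise of the collector's y, so θ≈6.9. The side crop shows the screw free and the guard drawn out, and the gel pot well clear of both.

```bash
python3 - <<'E'
from h import *
c=dict(np.load('pics/top0.npz')); yaw=np.radians(10.4); C=np.array([578.8,-15.7])
Rc=np.array([[np.cos(yaw),-np.sin(yaw)],[np.sin(yaw),np.cos(yaw)]])
f=lambda X:np.round((X[:2]-C)@Rc,1)
px=lambda a,b:(220+a/5.6-.4,175+b/5.6-.4)
for n,a,b,h in [('hub',378,185,98),('tipA',331,228,102),('tipB',429,132,102),('lipL',225,520,79),('lipR',645,445,79),('faceL',25,160,98),('faceR',700,45,98),('frontL',100,550,59),('frontR',770,415,59)]:
    X=onz(c,*px(a,b),h); print(n,np.round(X,1),f(X))
a=onz(c,*px(331,228),102);b=onz(c,*px(429,132),102); d=(a-b)@np.eye(3); print('wing angle vs world y',np.arctan2(-d[0],d[1]),'mid',(a+b)/2)
# lip/guard profile from side camera
for n in('top','side'):
    k=dict(np.load(f'pics/{n}0.npz'));P=cloud(k); L=(P[...,:2]-C)@Rc
    m=(abs(L[...,1])<50)&(P[...,2]>70)&(P[...,2]<84)&(L[...,0]>-150)&(L[...,0]<-70); print(n,m.sum(),np.percentile(L[m][:,0],[5,25,50,75,95]) if m.any() else 0)
    m=(abs(L[...,1])<36)&(P[...,2]>90)&(P[...,2]<112)&(abs(L[...,0]-4)<36); q=P[m]; print(n,m.sum(),q.mean(0),f(q.mean(0)[:2]),cv2.minAreaRect(q[:,:2].astype(np.float32)))
E
```

```text
hub [581.7 -19.5  98. ] [ 2.1 -4.2]
tipA [5.633e+02 3.000e-01 1.020e+02] [-12.4  18.6]
tipB [603.2 -41.  102. ] [ 19.5 -29.3]
lipL [443.4  46.2  79. ] [-122.    85.3]
lipR [ 472.9 -130.3   79. ] [-124.9  -93.6]
faceL [593.9 128.4  98. ] [ 40.9 139. ]
faceR [ 639.5 -155.5   98. ] [  34.5 -148.5]
frontL [431.8 100.4  59. ] [-123.6  140.7]
frontR [ 486.1 -185.6   59. ] [-121.9 -150.4]
wing angle vs world y 0.768318537391893 mid [583.26211499 -20.35390461 102.        ]
top 59 [-124.30253261 -123.70449543 -122.91996158 -122.17391602 -121.48816013]
top 85 [582.13279099 -18.99557686  98.3905072 ] [ 2.7 -3.8] ((582.0153198242188, -19.355709075927734), (16.04199981689453, 63.328338623046875), 53.31324768066406)
side 50 [-124.8016692  -123.74862227 -122.79274268 -122.34010512 -121.76768005]
side 93 [581.61825234 -14.89345356  96.74677919] [2.9 0.3] ((580.9701538085938, -16.049571990966797), (12.820218086242676, 63.44644546508789), 42.25666046142578)
```

Emit:
servo_tool(
  steps=[
    {"offset":[0.4,0.8,0],"dr":[0,0,-0.1]},
    {"offset":[1.0,2.1,0],"dr":[0,0,-0.3]},
    {"offset":[1.7,3.6,0],"dr":[0,0,-0.5]},
    {"offset":[2.4,5.1,0],"dr":[0,0,-0.7]},
    {"offset":[3.1,6.6,0],"dr":[0,0,-0.9]},
    {"offset":[3.8,8.1,0],"dr":[0,0,-1.1]},
    {"offset":[4.5,9.6,0],"dr":[0,0,-1.2]},
    {"offset":[5.2,11.1,0],"dr":[0,0,-1.32]},
    {"offset":[5.9,12.6,0],"dr":[0,0,-1.32]},
    {"offset":[6.6,14.1,0],"dr":[0,0,-1.32]},
    {"offset":[7.3,15.5,0],"dr":[0,0,-1.32]},
    {"offset":[7.85,16.65,0],"dr":[0,0,-1.32]},
  ],
  claw=-1,
  squeeze=3,
)

```text
time: 1.1
tcp_pos: [387.3, -104.7, 230.3]
tool_rot: [3.141, -0.0, 0.181]
wrist_force: [1.2, -0.3, 0.3]
width: 0.185
grasp_force: 0.0
```

Emit:
servo_tool(
  steps=[
    {"offset":[0,0,0],"dr":[0,0,0]},
    {"offset":[0,0,0],"dr":[0,0,0]},
    {"offset":[0,0,-0.8],"dr":[0,0,0]},
    {"offset":[0,0,-1.7],"dr":[0,0,0]},
    {"offset":[0,0,-2.6],"dr":[0,0,0]},
    {"offset":[0,0,-3.4],"dr":[0,0,0]},
    {"offset":[0,0,-4.1],"dr":[0,0,0]},
    {"offset":[0,0,-4.5],"dr":[0,0,0]},
    {"offset":[0,0,-4.65],"dr":[0,0,0]},
    {"offset":[0,0,-4.65],"dr":[0,0,0]},
    {"offset":[0,0,-4.65],"dr":[0,0,0]},
  ],
)

```text
time: 2.02
tcp_pos: [387.3, -108.0, 91.3]
tool_rot: [3.141, -0.0, 0.18]
wrist_force: [0.2, -0.3, 0.1]
width: 0.003
grasp_force: 0.0
```

```bash
python3 - <<'E'
from h import *
c=cam('side');s=r.get_state();print(s['tcp_pos'],s['tool_rot'],s['joints'],s['wrist_force'])
cv2.imwrite('pics/s1.png',cv2.resize(c['color'][150:300,215:395,::-1],None,fx=4,fy=4,interpolation=cv2.INTER_CUBIC))
E
```

```text
[ 387.82850477 -108.00414244   91.80500164] [ 3.14037201e+00 -1.30795374e-03  1.80142627e-01] [-4.87268694e-01  1.13133608e-02  2.07723150e+00 -1.71836913e-04
  1.05126497e+00  9.03470984e-01] [ 0.13595852 -0.02860339 -0.02480764]
```

View pics/s1.png

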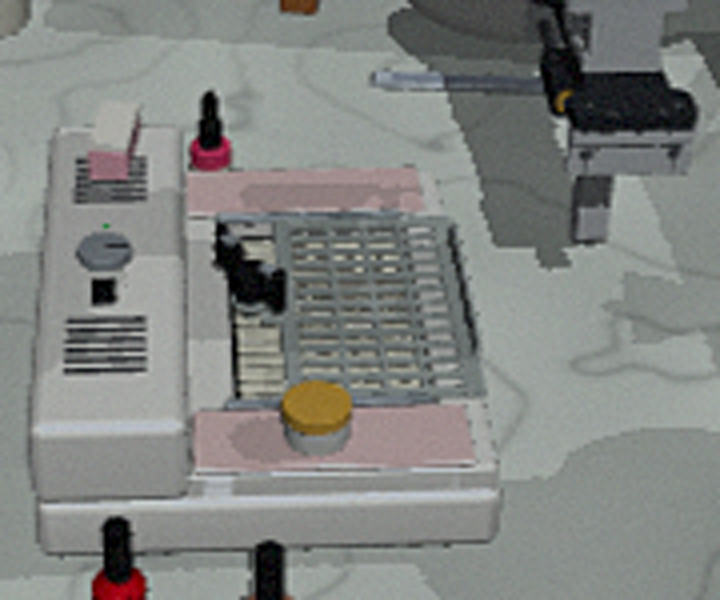

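The fingertips, near (590,240), are clear in front of the lip, but short of the target because rows are speed-limited. I'll move onto the collector's centre line next.

Emit:
servo_tool(
  steps=[
    {"offset":[0.3,0.5,0],"dr":[0,0,0]},
    {"offset":[0.7,1.2,0],"dr":[0,0,0]},
    {"offset":[1.1,1.8,0],"dr":[0,0,0]},
    {"offset":[1.29,2.12,0],"dr":[0,0,0]},
    {"offset":[1.29,2.12,0],"dr":[0,0,0]},
    {"offset":[1.29,2.12,0],"dr":[0,0,0]},
  ],
)

```text
time: 2.57
tcp_pos: [426.8, -43.5, 92.0]
tool_rot: [3.14, -0.002, 0.183]
wrist_force: [0.1, 0.7, 0.6]
width: 0.002
grasp_force: 0.0
```

Emit:
servo_tool(
  steps=[
    {"offset":[0.1,0.018,0],"dr":[0,0,0]},
    {"offset":[0.2,0.037,0],"dr":[0,0,0]},
    {"offset":[0.3,0.055,0],"dr":[0,0,0]},
    {"offset":[0.4,0.073,0],"dr":[0,0,0]},
    {"offset":[0.5,0.092,0],"dr":[0,0,0]},
    {"offset":[0.6,0.11,0],"dr":[0,0,0]},
    {"offset":[0.7,0.128,0],"dr":[0,0,0]},
    {"offset":[0.8,0.147,0],"dr":[0,0,0]},
    {"offset":[0.9,0.165,0],"dr":[0,0,0]},
    {"offset":[1.0,0.184,0],"dr":[0,0,0]},
    {"offset":[1.1,0.202,0],"dr":[0,0,0]},
    {"offset":[1.18,0.217,0],"dr":[0,0,0]},
  ],
)

```text
time: 3.57
tcp_pos: [461.4, -36.7, 90.8]
tool_rot: [3.142, 0.001, 0.182]
wrist_force: [-2.2, -1.2, 0.2]
width: 0.007
grasp_force: 0.8
```

Emit:
servo_tool(
  steps=[
    {"offset":[0.04,0.007,0],"dr":[0,0,0]},
    {"offset":[0.08,0.015,0],"dr":[0,0,0]},
    {"offset":[0.12,0.022,0],"dr":[0,0,0]},
    {"offset":[0.16,0.029,0],"dr":[0,0,0]},
    {"offset":[0.2,0.037,0],"dr":[0,0,0]},
    {"offset":[0.24,0.044,0],"dr":[0,0,0]},
    {"offset":[0.28,0.051,0],"dr":[0,0,0]},
  ],
)

```text
time: 4.15
tcp_pos: [469.7, -35.1, 90.8]
tool_rot: [-3.141, 0.0, 0.181]
wrist_force: [-2.1, -0.6, -1.3]
width: 0.006
grasp_force: 0.8
```

Emit:
servo_tool(
  steps=[
    {"offset":[0.03,0.006,0],"dr":[0,0,0]},
    {"offset":[0.06,0.011,0],"dr":[0,0,0]},
  ],
)

```text
time: 4.32
tcp_pos: [471.5, -34.7, 90.9]
tool_rot: [-3.141, 0.0, 0.182]
wrist_force: [-1.9, -0.6, -0.4]
width: 0.002
grasp_force: 0.8
```

Emit:
servo_tool(
  steps=[
    {"offset":[0.03,0.006,0],"dr":[0,0,0]},
    {"offset":[0.05,0.009,0],"dr":[0,0,0]},
  ],
)

```text
time: 4.48
tcp_pos: [472.2, -34.6, 90.9]
tool_rot: [-3.141, 0.002, 0.182]
wrist_force: [-5.4, -1.6, 2.8]
width: 0.001
grasp_force: 2.8
```

Emit:
servo_tool(
  steps=[
    {"offset":[0.015,0.003,0],"dr":[0,0,0]},
    {"offset":[0.015,0.003,0],"dr":[0,0,0]},
  ],
)

```text
time: 4.65
tcp_pos: [472.2, -34.6, 90.8]
tool_rot: [-3.141, 0.003, 0.182]
wrist_force: [-6.0, -1.8, 1.9]
width: 0.002
grasp_force: 2.9
```

```bash
python3 - <<'E'
from h import *
c=cam('side');s=r.get_state();print(s['tcp_pos'],s['wrist_force'])
cv2.imwrite('pics/s2.png',cv2.resize(c['color'][170:280,215:345,::-1],None,fx=5,fy=5,interpolation=cv2.INTER_CUBIC))
E
```

```text
[472.20758513 -34.60545425  90.84158358] [-6.0661715  -1.97591324  3.05138935]
```

View pics/s2.png

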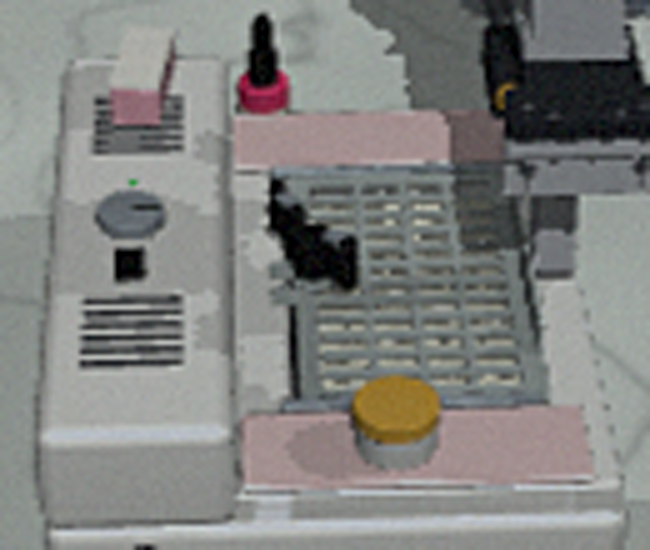

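The side view shows the guard fully in, with its rear edge past the screw. The force rose to about 6 N with no further motion, so the guard is home against its stop. Now I'll back off, raise the tool, and turn it while going over the screw.

Emit:
servo_tool(
  steps=[
    {"offset":[-0.3,-0.055,0],"dr":[0,0,0]},
    {"offset":[-0.8,-0.15,0],"dr":[0,0,0]},
    {"offset":[-0.8,-0.15,0.5],"dr":[0,0,0]},
    {"offset":[-0.8,-0.15,1.2],"dr":[0,0,1]},
    {"offset":[-0.8,-0.15,2.0],"dr":[0,0,2]},
    {"offset":[-0.8,-0.15,2.8],"dr":[0,0,3]},
    {"offset":[-0.8,-0.15,3.2],"dr":[0,0,4]},
    {"offset":[-0.8,-0.15,3.4],"dr":[0,0,5]},
    {"offset":[-0.8,-0.15,3.4],"dr":[0,0,6]},
    {"offset":[-0.8,-0.15,3.4],"dr":[0,0,7]},
    {"offset":[-0.8,-0.15,3.4],"dr":[0,0,8]},
    {"offset":[-0.8,-0.15,3.4],"dr":[0,0,8]},
  ],
  claw=-0.19,
)

```text
time: 5.7
tcp_pos: [450.1, -38.9, 193.5]
tool_rot: [3.139, -0.002, 1.021]
wrist_force: [1.1, -0.3, 0.0]
width: 0.405
grasp_force: 0.0
```

Emit:
servo_tool(
  steps=[
    {"offset":[0.4,0.07,0],"dr":[0,0,0.6]},
    {"offset":[1.0,0.17,0],"dr":[0,0,1.4]},
    {"offset":[1.7,0.29,0],"dr":[0,0,2.4]},
    {"offset":[2.4,0.41,0],"dr":[0,0,3.4]},
    {"offset":[3.1,0.53,0],"dr":[0,0,4.4]},
    {"offset":[3.7,0.64,0],"dr":[0,0,5.4]},
    {"offset":[4.2,0.72,0],"dr":[0,0,6.4]},
    {"offset":[4.37,0.75,0],"dr":[0,0,7.2]},
    {"offset":[4.37,0.75,0],"dr":[0,0,7.6]},
    {"offset":[4.37,0.75,0],"dr":[0,0,7.6]},
    {"offset":[4.37,0.75,0],"dr":[0,0,7.6]},
  ],
)

```text
time: 6.62
tcp_pos: [580.7, -16.4, 192.9]
tool_rot: [3.141, -0.0, 1.812]
wrist_force: [0.2, -0.1, 0.1]
width: 0.406
grasp_force: 0.0
```

```bash
python3 - <<'E'
from h import *
s=r.get_state();print(s['tcp_pos'],s['tool_rot'],s['joints'],s['width'])
T=s['tcp_pos']
# fingertip region points seen by side cam vs expected tip height
for n in ('side','top'):
    c=cam(n);P=cloud(c);m=(c['z_map']>0)&(np.hypot(P[...,0]-T[0],P[...,1]-T[1])<50)
    for lo,hi in [(85,112),(160,172),(172,190),(190,215)]:
        q=P[m&(P[...,2]>lo)&(P[...,2]<hi)]
        if len(q)>10: print(n,lo,len(q),q.mean(0).round(1),cv2.minAreaRect(q[:,:2].astype(np.float32)))
    a,b=(215,345) if n=='side' else (0,0)
    if n=='side': cv2.imwrite('pics/s3.png',cv2.resize(c['color'][130:260,205:335,::-1],None,fx=4.5,fy=4.5,interpolation=cv2.INTER_CUBIC)); np.savez('pics/s3',**c)
E
```

```text
[580.72182394 -16.36478636 192.88657397] [ 3.14089543e+00 -1.83516703e-04  1.81230701e+00] [-1.77348426e-01  2.51067819e-01  1.56741964e+00  4.65496111e-04
  1.32254291e+00 -4.18973295e-01] 0.4058691416145668
side 85 193 [592.2 -12.1  94.4] ((595.1941528320312, -13.108634948730469), (66.96788787841797, 55.71927261352539), 8.7373628616333)
side 172 82 [577.2  -9.9 181.8] ((580.138671875, -14.856855392456055), (62.21369171142578, 22.789213180541992), 15.344408988952637)
side 190 117 [577.7  -8.1 202.7] ((580.4998168945312, -15.390178680419922), (62.303001403808594, 23.81325340270996), 15.244454383850098)
```

View pics/s3.png

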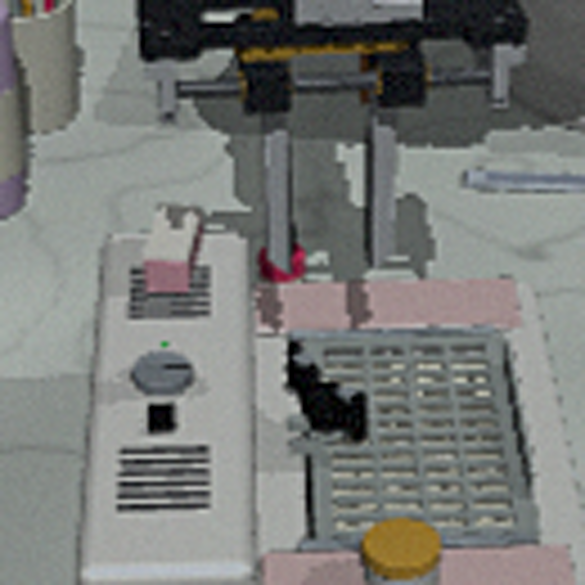

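The side view shows the open fingers, at about (278,265) and (382,265), centred above the screw at (325,395) and roughly 60° off the wings. The camera offset measured on the fingers agrees with the screw centre to about 1 mm, so I'll descend gently.

Emit:
servo_tool(
  steps=[
    {"offset":[0.02,0,-0.5],"dr":[0,0,0]},
    {"offset":[0.02,0,-1.1],"dr":[0,0,0]},
    {"offset":[0.02,0,-1.7],"dr":[0,0,0]},
    {"offset":[0.02,0,-2.2],"dr":[0,0,0]},
    {"offset":[0.02,0,-2.6],"dr":[0,0,0]},
    {"offset":[0.02,0,-2.9],"dr":[0,0,0]},
    {"offset":[0.02,0,-3.1],"dr":[0,0,0]},
    {"offset":[0.02,0,-3.1],"dr":[0,0,0]},
  ],
)

```text
time: 7.38
tcp_pos: [580.4, -16.4, 98.7]
tool_rot: [-3.14, -0.001, 1.815]
wrist_force: [-0.4, -0.0, 0.2]
width: 0.405
grasp_force: 0.0
```

Emit:
servo_tool(
  steps=[
    {"offset":[0,0,0],"dr":[0,0,-0.5]},
    {"offset":[0,0,0],"dr":[0,0,-1]},
    {"offset":[0,0,0],"dr":[0,0,-1.5]},
    {"offset":[0,0,0],"dr":[0,0,-2]},
    {"offset":[0,0,0],"dr":[0,0,-2.5]},
    {"offset":[0,0,0],"dr":[0,0,-3]},
    {"offset":[0,0,0],"dr":[0,0,-3.5]},
    {"offset":[0,0,0],"dr":[0,0,-4]},
    {"offset":[0,0,0],"dr":[0,0,-4.5]},
    {"offset":[0,0,0],"dr":[0,0,-5]},
    {"offset":[0,0,0],"dr":[0,0,-5.5]},
    {"offset":[0,0,0],"dr":[0,0,-6]},
  ],
)

```text
time: 8.38
tcp_pos: [581.9, -17.1, 101.2]
tool_rot: [3.14, 0.0, 1.184]
wrist_force: [-0.1, -1.2, 0.0]
width: 0.406
grasp_force: 1.1
```

```bash
python3 - <<'E'
from h import *
s=r.get_state();print({k:np.round(s[k],3) for k in('tcp_pos','tool_rot','joints','wrist_force','wrist_torque','width','grasp_force')})
E
```

```text
{'tcp_pos': array([581.914, -17.056, 101.181]), 'tool_rot': array([3.14 , 0.   , 1.184]), 'joints': array([-1.770e-01,  3.560e-01,  1.639e+00, -1.000e-03,  1.145e+00,
        2.090e-01]), 'wrist_force': array([-0.052, -1.188,  0.045]), 'wrist_torque': array([-0.27 ,  0.014,  0.079]), 'width': np.float64(0.406), 'grasp_force': np.float64(1.094)}
```

Contact is light, with about 1 N on a finger and 0.08 N·m at the wrist. I'll continue the stroke.

Emit:
servo_tool(
  steps=[
    {"offset":[0,0,0],"dr":[0,0,-0.8]},
    {"offset":[0,0,0],"dr":[0,0,-1.6]},
    {"offset":[0,0,0],"dr":[0,0,-2.4]},
    {"offset":[0,0,0],"dr":[0,0,-3.2]},
    {"offset":[0,0,0],"dr":[0,0,-4]},
    {"offset":[0,0,0],"dr":[0,0,-4.8]},
    {"offset":[0,0,0],"dr":[0,0,-5.6]},
    {"offset":[0,0,0],"dr":[0,0,-6.4]},
    {"offset":[0,0,0],"dr":[0,0,-7.2]},
    {"offset":[0,0,0],"dr":[0,0,-8]},
    {"offset":[0,0,0],"dr":[0,0,-8.8]},
    {"offset":[0,0,0],"dr":[0,0,-9.6]},
  ],
)

```text
time: 9.38
tcp_pos: [582.6, -16.9, 101.1]
tool_rot: [3.14, -0.003, 0.177]
wrist_force: [2.8, -0.4, -1.6]
width: 0.404
grasp_force: 1.3
```

Emit:
servo_tool(
  steps=[
    {"offset":[0,0,0],"dr":[0,0,-0.8]},
    {"offset":[0,0,0],"dr":[0,0,-1.6]},
    {"offset":[0,0,0],"dr":[0,0,-2.4]},
    {"offset":[0,0,0],"dr":[0,0,-3.2]},
    {"offset":[0,0,0],"dr":[0,0,-4]},
    {"offset":[0,0,0],"dr":[0,0,-4.8]},
    {"offset":[0,0,0],"dr":[0,0,-5.6]},
    {"offset":[0,0,0],"dr":[0,0,-6.4]},
    {"offset":[0,0,0],"dr":[0,0,-7.2]},
    {"offset":[0,0,0],"dr":[0,0,-8]},
    {"offset":[0,0,0],"dr":[0,0,-8.8]},
    {"offset":[0,0,0],"dr":[0,0,-9.6]},
  ],
)

```text
time: 10.38
tcp_pos: [583.0, -17.6, 101.4]
tool_rot: [-3.14, -0.004, -0.828]
wrist_force: [0.9, -1.6, -1.3]
width: 0.401
grasp_force: 1.2
```

```bash
python3 - <<'E'
from h import *
s=r.get_state();print({k:np.round(s[k],3) for k in('tcp_pos','tool_rot','joints','wrist_force','wrist_torque','width','grasp_force')})
E
```

```text
{'tcp_pos': array([582.952, -17.561, 101.352]), 'tool_rot': array([-3.14 , -0.004, -0.828]), 'joints': array([-1.780e-01,  3.560e-01,  1.638e+00, -1.000e-03,  1.143e+00,
        2.222e+00]), 'wrist_force': array([ 0.942, -1.564, -1.308]), 'wrist_torque': array([-0.347, -0.324,  0.066]), 'width': np.float64(0.401), 'grasp_force': np.float64(1.226)}
```

Stroke 1 turned the screw about 2.2 rad at light force. Next I'll back off, lift, index half a turn, and lower again.

Emit:
servo_tool(
  steps=[
    {"offset":[0,0,0],"dr":[0,0,1]},
    {"offset":[0,0,0],"dr":[0,0,2]},
    {"offset":[0,0,0.3],"dr":[0,0,2.5]},
    {"offset":[0,0,0.8],"dr":[0,0,3]},
    {"offset":[0,0,1.2],"dr":[0,0,3]},
    {"offset":[0,0,1.4],"dr":[0,0,3]},
    {"offset":[0,0,1.4],"dr":[0,0,4]},
    {"offset":[0,0,1.4],"dr":[0,0,5]},
    {"offset":[0,0,1.4],"dr":[0,0,6.1]},
    {"offset":[0,0,1.4],"dr":[0,0,7.2]},
    {"offset":[0,0,1.4],"dr":[0,0,8.3]},
    {"offset":[0,0,1.4],"dr":[0,0,9.4]},
  ],
)

```text
time: 11.38
tcp_pos: [581.6, -16.6, 142.6]
tool_rot: [3.141, -0.001, 0.165]
wrist_force: [-0.1, 0.5, 0.2]
width: 0.407
grasp_force: 0.0
```

Emit:
servo_tool(
  steps=[
    {"offset":[0,0,0],"dr":[0,0,1.1]},
    {"offset":[0,0,0],"dr":[0,0,2.2]},
    {"offset":[0,0,0],"dr":[0,0,3.3]},
    {"offset":[0,0,0],"dr":[0,0,4.4]},
    {"offset":[0,0,0],"dr":[0,0,5.5]},
    {"offset":[0,0,0],"dr":[0,0,6.6]},
    {"offset":[0,0,0],"dr":[0,0,7.7]},
    {"offset":[0,0,0],"dr":[0,0,8.8]},
    {"offset":[0,0,0],"dr":[0,0,9.9]},
    {"offset":[0,0,0],"dr":[0,0,11]},
    {"offset":[0,0,0],"dr":[0,0,12.1]},
    {"offset":[0,0,0],"dr":[0,0,13]},
  ],
)

```text
time: 12.38
tcp_pos: [581.6, -16.6, 142.6]
tool_rot: [3.14, 0.0, 1.526]
wrist_force: [0.0, -0.6, 0.1]
width: 0.4
grasp_force: 0.0
```

Emit:
servo_tool(
  steps=[
    {"offset":[0,0,0],"dr":[0,0,1.1]},
    {"offset":[0,0,0],"dr":[0,0,2.2]},
    {"offset":[0,0,0],"dr":[0,0,3.3]},
    {"offset":[0,0,0],"dr":[0,0,4.4]},
    {"offset":[0,0,0],"dr":[0,0,5.5]},
    {"offset":[0,0,0],"dr":[0,0,6.6]},
    {"offset":[0,0,0],"dr":[0,0,7.7]},
    {"offset":[0,0,0],"dr":[0,0,8.8]},
    {"offset":[0,0,0],"dr":[0,0,9.6]},
    {"offset":[0,0,0],"dr":[0,0,9.6]},
    {"offset":[0,0,0],"dr":[0,0,9.6]},
  ],
)

```text
time: 13.3
tcp_pos: [581.5, -16.5, 142.5]
tool_rot: [3.141, 0.001, 2.524]
wrist_force: [-0.3, -0.1, 0.7]
width: 0.406
grasp_force: 0.0
```

Emit:
servo_tool(
  steps=[
    {"offset":[0,0,-0.3],"dr":[0,0,0]},
    {"offset":[0,0,-0.6],"dr":[0,0,0]},
    {"offset":[0,0,-0.9],"dr":[0,0,0]},
    {"offset":[0,0,-1.2],"dr":[0,0,0]},
    {"offset":[0,0,-1.4],"dr":[0,0,0]},
    {"offset":[0,0,-1.4],"dr":[0,0,0]},
  ],
)

```text
time: 13.8
tcp_pos: [579.4, -16.2, 97.3]
tool_rot: [-3.14, -0.004, 2.527]
wrist_force: [-0.6, 0.6, 0.5]
width: 0.404
grasp_force: 0.0
```

Emit:
servo_tool(
  steps=[
    {"offset":[0,0,0],"dr":[0,0,-0.5]},
    {"offset":[0,0,0],"dr":[0,0,-1]},
    {"offset":[0,0,0],"dr":[0,0,-1.5]},
    {"offset":[0,0,0],"dr":[0,0,-2]},
    {"offset":[0,0,0],"dr":[0,0,-2.8]},
    {"offset":[0,0,0],"dr":[0,0,-3.6]},
    {"offset":[0,0,0],"dr":[0,0,-4.4]},
    {"offset":[0,0,0],"dr":[0,0,-5.2]},
    {"offset":[0,0,0],"dr":[0,0,-6]},
    {"offset":[0,0,0],"dr":[0,0,-6.8]},
    {"offset":[0,0,0],"dr":[0,0,-7.6]},
    {"offset":[0,0,0],"dr":[0,0,-8.4]},
  ],
)

```text
time: 14.8
tcp_pos: [581.6, -17.3, 100.0]
tool_rot: [3.141, 0.002, 1.643]
wrist_force: [0.5, -2.1, -1.5]
width: 0.405
grasp_force: 1.2
```

Emit:
servo_tool(
  steps=[
    {"offset":[0,0,0],"dr":[0,0,-0.8]},
    {"offset":[0,0,0],"dr":[0,0,-1.6]},
    {"offset":[0,0,0],"dr":[0,0,-2.4]},
    {"offset":[0,0,0],"dr":[0,0,-3.2]},
    {"offset":[0,0,0],"dr":[0,0,-4]},
    {"offset":[0,0,0],"dr":[0,0,-4.8]},
    {"offset":[0,0,0],"dr":[0,0,-5.6]},
    {"offset":[0,0,0],"dr":[0,0,-6.4]},
    {"offset":[0,0,0],"dr":[0,0,-7.2]},
    {"offset":[0,0,0],"dr":[0,0,-8]},
    {"offset":[0,0,0],"dr":[0,0,-8.8]},
    {"offset":[0,0,0],"dr":[0,0,-9.6]},
  ],
)

```text
time: 15.8
tcp_pos: [582.2, -16.7, 100.1]
tool_rot: [3.14, -0.002, 0.638]
wrist_force: [1.2, 0.4, -2.2]
width: 0.402
grasp_force: 1.4
```

Emit:
servo_tool(
  steps=[
    {"offset":[0,0,0],"dr":[0,0,-0.8]},
    {"offset":[0,0,0],"dr":[0,0,-1.6]},
    {"offset":[0,0,0],"dr":[0,0,-2.4]},
    {"offset":[0,0,0],"dr":[0,0,-3.2]},
    {"offset":[0,0,0],"dr":[0,0,-4]},
    {"offset":[0,0,0],"dr":[0,0,-4.8]},
    {"offset":[0,0,0],"dr":[0,0,-5.6]},
    {"offset":[0,0,0],"dr":[0,0,-6.4]},
    {"offset":[0,0,0],"dr":[0,0,-7.2]},
    {"offset":[0,0,0],"dr":[0,0,-8]},
    {"offset":[0,0,0],"dr":[0,0,-8.8]},
    {"offset":[0,0,0],"dr":[0,0,-9.6]},
  ],
)

```text
time: 16.8
tcp_pos: [582.7, -17.1, 100.4]
tool_rot: [-3.141, -0.004, -0.367]
wrist_force: [1.5, -1.8, -1.4]
width: 0.403
grasp_force: 1.2
```

```bash
python3 - <<'E'
from h import *
s=r.get_state();print({k:np.round(s[k],3) for k in('tcp_pos','tool_rot','joints','wrist_force','wrist_torque','width','grasp_force')})
E
```

```text
{'tcp_pos': array([582.698, -17.117, 100.435]), 'tool_rot': array([-3.141, -0.004, -0.367]), 'joints': array([-1.770e-01,  3.570e-01,  1.639e+00, -1.000e-03,  1.142e+00,
        1.761e+00]), 'wrist_force': array([ 1.514, -1.781, -1.44 ]), 'wrist_torque': array([-0.185, -0.477,  0.031]), 'width': np.float64(0.403), 'grasp_force': np.float64(1.231)}
```

Emit:
servo_tool(
  steps=[
    {"offset":[0,0,0],"dr":[0,0,-0.7]},
    {"offset":[0,0,0],"dr":[0,0,-1.4]},
    {"offset":[0,0,0],"dr":[0,0,-2.1]},
    {"offset":[0,0,0],"dr":[0,0,-2.8]},
    {"offset":[0,0,0],"dr":[0,0,-3.5]},
    {"offset":[0,0,0],"dr":[0,0,-4.2]},
    {"offset":[0,0,0],"dr":[0,0,-4.9]},
    {"offset":[0,0,0],"dr":[0,0,-5.6]},
    {"offset":[0,0,0],"dr":[0,0,-6.3]},
    {"offset":[0,0,0],"dr":[0,0,-7]},
    {"offset":[0,0,0],"dr":[0,0,-7]},
  ],
)

```text
time: 17.72
tcp_pos: [582.2, -17.3, 100.4]
tool_rot: [-3.14, -0.002, -1.097]
wrist_force: [1.0, -2.4, -0.3]
width: 0.406
grasp_force: 0.9
```

Emit:
servo_tool(
  steps=[
    {"offset":[0,0,0],"dr":[0,0,1]},
    {"offset":[0,0,0],"dr":[0,0,2]},
    {"offset":[0,0,0.3],"dr":[0,0,2.5]},
    {"offset":[0,0,0.8],"dr":[0,0,3]},
    {"offset":[0,0,1.2],"dr":[0,0,3]},
    {"offset":[0,0,1.4],"dr":[0,0,3]},
    {"offset":[0,0,1.4],"dr":[0,0,4]},
    {"offset":[0,0,1.4],"dr":[0,0,5]},
    {"offset":[0,0,1.4],"dr":[0,0,6.1]},
    {"offset":[0,0,1.4],"dr":[0,0,7.2]},
    {"offset":[0,0,1.4],"dr":[0,0,8.3]},
    {"offset":[0,0,1.4],"dr":[0,0,9.4]},
  ],
)

```text
time: 18.72
tcp_pos: [581.2, -16.4, 142.1]
tool_rot: [-3.141, -0.0, -0.106]
wrist_force: [-0.2, -0.5, -0.5]
width: 0.406
grasp_force: 0.0
```

Emit:
servo_tool(
  steps=[
    {"offset":[0,0,0],"dr":[0,0,1.1]},
    {"offset":[0,0,0],"dr":[0,0,2.2]},
    {"offset":[0,0,0],"dr":[0,0,3.3]},
    {"offset":[0,0,0],"dr":[0,0,4.4]},
    {"offset":[0,0,0],"dr":[0,0,5.5]},
    {"offset":[0,0,0],"dr":[0,0,6.6]},
    {"offset":[0,0,0],"dr":[0,0,7.7]},
    {"offset":[0,0,0],"dr":[0,0,8.8]},
    {"offset":[0,0,0],"dr":[0,0,9.9]},
    {"offset":[0,0,0],"dr":[0,0,11]},
    {"offset":[0,0,0],"dr":[0,0,12.1]},
    {"offset":[0,0,0],"dr":[0,0,13]},
  ],
)

```text
time: 19.72
tcp_pos: [581.2, -16.4, 142.1]
tool_rot: [-3.142, -0.0, 1.255]
wrist_force: [-0.6, -0.7, -0.4]
width: 0.404
grasp_force: 0.0
```

Emit:
servo_tool(
  steps=[
    {"offset":[0,0,0],"dr":[0,0,1.1]},
    {"offset":[0,0,0],"dr":[0,0,2.2]},
    {"offset":[0,0,0],"dr":[0,0,3.3]},
    {"offset":[0,0,0],"dr":[0,0,4.4]},
    {"offset":[0,0,0],"dr":[0,0,5.5]},
    {"offset":[0,0,0],"dr":[0,0,6.6]},
    {"offset":[0,0,0],"dr":[0,0,7.7]},
    {"offset":[0,0,0],"dr":[0,0,8.8]},
    {"offset":[0,0,0],"dr":[0,0,9.8]},
    {"offset":[0,0,0],"dr":[0,0,9.8]},
    {"offset":[0,0,0],"dr":[0,0,9.8]},
  ],
)

```text
time: 20.63
tcp_pos: [581.2, -16.4, 142.0]
tool_rot: [3.141, -0.0, 2.273]
wrist_force: [0.7, -1.0, -0.3]
width: 0.404
grasp_force: 0.0
```

```bash
python3 - <<'E'
from h import *
s=r.get_state();print(s['time'],s['tcp_pos'],s['tool_rot'],s['joints'])
c=cam('side')
cv2.imwrite('pics/s4.png',cv2.resize(c['color'][150:270,205:335,::-1],None,fx=5,fy=5,interpolation=cv2.INTER_CUBIC))
E
```

```text
20.6333 [581.17443782 -16.41121568 142.04758676] [ 3.14148865e+00 -2.89865423e-05  2.27305750e+00] [-1.77094720e-01  3.05325871e-01  1.61105223e+00  1.04800428e-04
  1.22517056e+00 -8.79391390e-01]
```

View pics/s4.png

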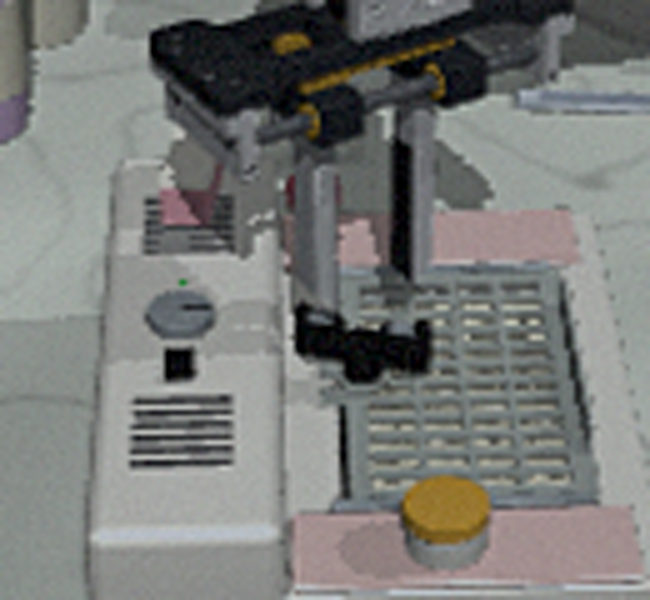

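The view shows the wings now near the front-rear line, from about (310,330) to (425,345), so roughly 1.3 rad remain. Everything else is in place. This is the last stroke, with a slow finish.

Emit:
servo_tool(
  steps=[
    {"offset":[0.02,0,-0.3],"dr":[0,0,0]},
    {"offset":[0.02,0,-0.6],"dr":[0,0,0]},
    {"offset":[0.02,0,-0.9],"dr":[0,0,0]},
    {"offset":[0.02,0,-1.2],"dr":[0,0,0]},
    {"offset":[0.02,0,-1.4],"dr":[0,0,0]},
    {"offset":[0.02,0,-1.4],"dr":[0,0,0]},
  ],
)

```text
time: 21.18
tcp_pos: [580.0, -16.2, 97.3]
tool_rot: [-3.139, -0.003, 2.276]
wrist_force: [-0.8, -0.4, 0.6]
width: 0.407
grasp_force: 0.0
```

Emit:
servo_tool(
  steps=[
    {"offset":[0,0,0],"dr":[0,0,-0.5]},
    {"offset":[0,0,0],"dr":[0,0,-1]},
    {"offset":[0,0,0],"dr":[0,0,-1.5]},
    {"offset":[0,0,0],"dr":[0,0,-2.1]},
    {"offset":[0,0,0],"dr":[0,0,-2.8]},
    {"offset":[0,0,0],"dr":[0,0,-3.6]},
    {"offset":[0,0,0],"dr":[0,0,-4.4]},
    {"offset":[0,0,0],"dr":[0,0,-5.2]},
    {"offset":[0,0,0],"dr":[0,0,-6]},
    {"offset":[0,0,0],"dr":[0,0,-6.8]},
    {"offset":[0,0,0],"dr":[0,0,-7.6]},
    {"offset":[0,0,0],"dr":[0,0,-8.4]},
  ],
)

```text
time: 22.18
tcp_pos: [582.0, -17.4, 100.0]
tool_rot: [3.141, 0.002, 1.392]
wrist_force: [-1.2, -1.2, -0.2]
width: 0.406
grasp_force: 1.2
```

Emit:
servo_tool(
  steps=[
    {"offset":[0,0,0],"dr":[0,0,-0.5]},
    {"offset":[0,0,0],"dr":[0,0,-1]},
    {"offset":[0,0,0],"dr":[0,0,-1.5]},
    {"offset":[0,0,0],"dr":[0,0,-2]},
    {"offset":[0,0,0],"dr":[0,0,-2.5]},
    {"offset":[0,0,0],"dr":[0,0,-3]},
    {"offset":[0,0,0],"dr":[0,0,-3.5]},
  ],
)

```text
time: 22.77
tcp_pos: [582.1, -17.1, 100.0]
tool_rot: [3.141, 0.001, 1.027]
wrist_force: [0.8, -2.2, -1.2]
width: 0.401
grasp_force: 1.2
```

```bash
cat > st.py <<'E'
from h import *
s=r.get_state();print({k:np.round(s[k],3) for k in('time','tcp_pos','tool_rot','wrist_force','wrist_torque','width','grasp_force')})
E
python3 st.py
```

```text
{'time': np.float64(22.767), 'tcp_pos': array([582.084, -17.114,  99.987]), 'tool_rot': array([3.141e+00, 1.000e-03, 1.027e+00]), 'wrist_force': array([ 0.806, -2.164, -1.173]), 'wrist_torque': array([-0.274, -0.101,  0.073]), 'width': np.float64(0.401), 'grasp_force': np.float64(1.164)}
```

Still free-running. I'll creep in 1.5° rows toward the expected stop at ψ≈0.7.

Emit:
servo_tool(
  steps=[
    {"offset":[0,0,0],"dr":[0,0,-0.3]},
    {"offset":[0,0,0],"dr":[0,0,-0.6]},
    {"offset":[0,0,0],"dr":[0,0,-0.9]},
    {"offset":[0,0,0],"dr":[0,0,-1.2]},
    {"offset":[0,0,0],"dr":[0,0,-1.5]},
    {"offset":[0,0,0],"dr":[0,0,-1.8]},
  ],
)

```text
time: 23.27
tcp_pos: [582.1, -17.0, 100.0]
tool_rot: [3.14, 0.0, 0.84]
wrist_force: [0.9, -1.9, -0.9]
width: 0.408
grasp_force: 1.1
```

Emit:
servo_tool(
  steps=[
    {"offset":[0,0,0],"dr":[0,0,-0.2]},
    {"offset":[0,0,0],"dr":[0,0,-0.4]},
    {"offset":[0,0,0],"dr":[0,0,-0.6]},
  ],
)

```text
time: 23.52
tcp_pos: [582.1, -16.8, 100.1]
tool_rot: [3.141, -0.0, 0.777]
wrist_force: [1.1, -1.8, -1.1]
width: 0.403
grasp_force: 1.1
```

Emit:
servo_tool(
  steps=[
    {"offset":[0,0,0],"dr":[0,0,-0.2]},
    {"offset":[0,0,0],"dr":[0,0,-0.4]},
  ],
)

```text
time: 23.68
tcp_pos: [582.1, -16.7, 100.1]
tool_rot: [3.141, -0.0, 0.736]
wrist_force: [0.5, -1.2, -1.1]
width: 0.408
grasp_force: 9.1
```

```bash
python3 st.py
```

```text
{'time': np.float64(23.683), 'tcp_pos': array([582.144, -16.745, 100.093]), 'tool_rot': array([ 3.141, -0.   ,  0.736]), 'wrist_force': array([ 0.538, -1.247, -1.081]), 'wrist_torque': array([-0.358, -0.337,  0.47 ]), 'width': np.float64(0.408), 'grasp_force': np.float64(9.119)}
```

The stop is reached: wrist torque jumped to 0.47 N·m at ψ=0.736, where the wings lie along the collector's y. I'll release and lift.

Emit:
servo_tool(
  steps=[
    {"offset":[0,0,0],"dr":[0,0,1]},
    {"offset":[0,0,0],"dr":[0,0,2]},
    {"offset":[0,0,0.3],"dr":[0,0,3]},
    {"offset":[0,0,0.8],"dr":[0,0,3]},
    {"offset":[0,0,1.4],"dr":[0,0,3]},
    {"offset":[0,0,2.1],"dr":[0,0,3]},
    {"offset":[0,0,2.8],"dr":[0,0,3]},
    {"offset":[-0.7,0,3.4],"dr":[0,0,3]},
    {"offset":[-1.7,0,3.6],"dr":[0,0,3]},
    {"offset":[-2.7,0,3.6],"dr":[0,0,3]},
    {"offset":[-3.5,0,3.6],"dr":[0,0,3]},
    {"offset":[-4.0,0,3.6],"dr":[0,0,3]},
  ],
)

```text
time: 24.68
tcp_pos: [459.1, -15.7, 207.9]
tool_rot: [-3.14, -0.0, 1.05]
wrist_force: [0.3, -0.5, 0.0]
width: 0.405
grasp_force: 0.0
```

Emit:
servo_tool(
  steps=[
    {"offset":[-0.7,0,0],"dr":[0,0,0]},
    {"offset":[-1.3,0,0],"dr":[0,0,0]},
    {"offset":[-1.5,0,0],"dr":[0,0,0]},
    {"offset":[-1.5,0,0],"dr":[0,0,0]},
    {"offset":[-1.5,0,0],"dr":[0,0,0]},
  ],
)

```text
time: 25.1
tcp_pos: [417.3, -16.4, 208.3]
tool_rot: [3.141, -0.001, 1.05]
wrist_force: [0.4, -0.5, 0.7]
width: 0.404
grasp_force: 0.0
```

```bash
python3 st.py; python3 - <<'E'
from h import *
c=cam('side'); cv2.imwrite('pics/s5.png',cv2.resize(c['color'][160:300,205:345,::-1],None,fx=4.2,fy=4.2,interpolation=cv2.INTER_CUBIC))
E
```

```text
{'time': np.float64(25.1), 'tcp_pos': array([417.324, -16.403, 208.327]), 'tool_rot': array([ 3.141e+00, -1.000e-03,  1.050e+00]), 'wrist_force': array([ 0.434, -0.516,  0.714]), 'wrist_torque': array([-0.068, -0.043,  0.023]), 'width': np.float64(0.404), 'grasp_force': np.float64(0.0)}
```

View pics/s5.png

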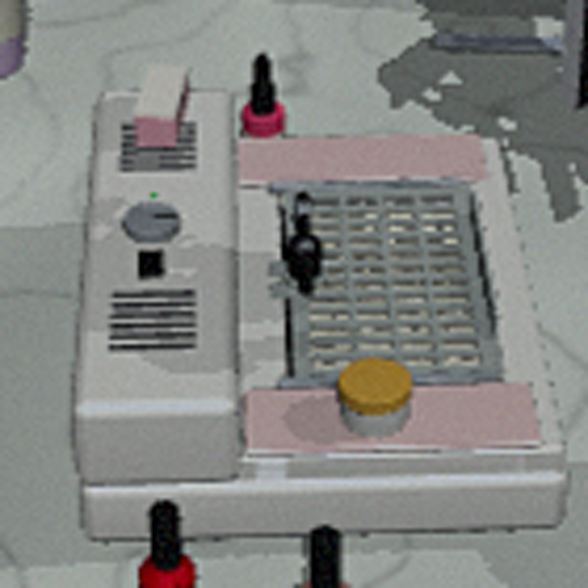

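The wings at (303,205)–(305,285) lie along the collector's y, the guard is home, the bystanders haven't moved, and the robot is clear.

```bash
python3 -c "
from station import workorder
print(workorder.finish_job())"
```

```text
the job is handed in; nothing more can be done
None
```

The guard was pushed fully home first, then the thumbscrew was turned down to its stop in three strokes; nothing else was moved, and the job was handed in at about 25 s with the robot clear.

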